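Latch the restorer's tool case

ROBOT

A 6-joint arm with a two-finger parallel gripper is mounted at the origin on the work surface. World frame = base frame: x ahead of the robot, y to its left, z up, the work surface at z = 0. Lengths are in mm, angles in rad, forces in N, time in s.
With the tool pointing down it reaches from about 350 to 775 mm from the base axis. Payload 7.3 kg.
Tool frame: the origin (TCP) lies at the very end of the fingers, on their centre line; the grasp point (between the pads) lies 19 mm behind it; z points along the fingers, y is the line along which they close (so a half turn about z gives the same grasp; the last joint's range is limited). The gripper opens to 92 mm and grips with 3 to 60 N. Pads are 19 mm wide; open, the fingers measure 130 mm over their backs; the gripper's body (75 mm by 190 mm) begins 47 mm behind the grasp point.
Start: joints at [-1.474, 0.342, 1.524, -0, 1.275, -0.146], TCP at [126.243, -509.615, 226.741] pointing down, gripper open.
Joint ranges: [-2.53, 2.53], [-0.77, 2.02], [0.04, 2.7], [-1, 4.14], [0.28, 2.66], [-3.11, 3.11]. Speed limits (rad/s): [2.57, 2.57, 3.14, 3.14, 3.14, 3.14].

INTERFACE

Orientations are given as [roll, pitch, yaw] about the fixed x, y, z axes, in that order (R = Rz(yaw) Ry(pitch) Rx(roll)).
In Python, from plant import get_obs, capture, close_job gives the robot as it stands. The module is installed in compiled form; this text tells all that it offers.
- The arm moves only by the shell command python3 -m handwheel 'ROWS'. ROWS is JSON, a list of rows, each a list of 3 entries, a list of its own where there are three numbers: the turn, a rotation vector about the tool's x, y, z in degrees, then the shift along the tool's x, y, z in m, then the opening, from 0 (shut) to 1 (fully open). A call has 1 to 12 rows; each row is the pose to reach, as a shift and turn from the pose commanded when the call began, along the tool's axes at that moment; what a row does not reach only later rows make up. A row lasts 1/10 s, in which the tool goes at most 50 mm and 8.59 degrees, less where a joint would pass 70% of its speed; a pose out of reach is approached as far as the arm can. A call with a gripper value outside its range is refused whole. The fingers move at their own pace and stop on an object; the grip force is fixed at half the most. Time passes only in rows, so rows that repeat a pose let the fingers close. It gives the time, the measured TCP pose, the force, the opening and the grip force at its end, in the units of the state.
- get_obs(): the state, without advancing time (a new reading comes with each control period).
- capture(name): name is "side" or "top"; returns a dict with "image" (400x640x3 uint8, red, green, blue), "depth" (400x640 float32, mm along the optical axis (not along the pixel's ray), 0 where there is no reading), "fx", "fy", "cx", "cy" (pixels), "camera_from_world" (4x4, takes a point from world to camera coordinates). Camera axes: x right, y down, z forward; pixel columns grow to the right and rows downward; lengths in mm; the calibration is good to about 2 mm. A picture is of the moment at which its call begins.
- close_job(): hands the job in; it is judged then, once.
The state is a dict: "time": time; "joint_positions": joint angles; "dq": joint speeds; "tau": joint torques, N m; "tool_pos": TCP position; "tcp_rot": TCP orientation; "contact_force": force on the tool from outside, world axes, zero at the start; "moment": the same for the moment, N m; "grip_width": finger opening in mm; "finger_force": force on a finger pad.
Only numpy, scipy, OpenCV 4.12 (cv2) and the standard library are available. Lean on these libraries where they do the work, as an engineer would, in place of code of your own. Each camera call takes 0.05 s, during which the arm holds its last target. There are 200 camera calls.

TASK

The plywood tool case is standing ajar: take the wire loop of its draw latch, hook it over the keeper on the lid and draw it in snug under the keeper's lip so that it stays hooked when let go, stopping as soon as it meets the keeper rather than dragging the lid in by it. Then push the lever (no squeezing) over centre and fully down until it lies flat, so that the lid is pulled in against its seal. Be gentle with the latch, and leave the things around the case where they are.

Things in the scene. Friction and masses are not known exactly. Their poses are not given: they have to be found in the camera images.
- case: Plywood tool case, bare steel fittings: 320 mm along its y, about 160 mm thick along x, top 160 mm above the table; held fast between battens. Origin on the table under its middle, x towards the lid side, z up. The seam between body (-x side) and lid (+x side, from x = 25 mm) runs along the top, parallel to y; the draw latch lies across it, in the middle.
- lid: Lid shell, 52 mm thick, turning about an edge near the table (its origin: 26.5 mm towards +x and 10 mm up from the case's origin). It starts 11 mm ajar at the top. A rubber seal pushes it open: about 5 N at the height of the latch when ajar, 2.4 N more per mm drawn in. When latched it still stands 0.5 to 8.5 mm ajar, depending on how the keeper is set.
- latch_pivot (a point): Axis of the latch lever, parallel to the case's y, in the middle of the case's body, 15 mm above its top. Axes as the case's.
- lever (a joint): Lever about latch_pivot: 0 upright, negative leans towards the lid, positive towards the body (-x), 1.57 flat on its stop, pointing to -x with its mid-plane 15 mm above the case's top; lower stop -1.3. Friction (0.04 N m) keeps it where it is left. Once the loop is hooked, pressing it down takes up to about 8 N near the tip; it passes over centre some 18 degrees before flat.
- lever_tip (a point): Middle of the lever's end, 45 mm from the pivot; z points along the lever, away from the pivot. The lever is a steel strip 15 mm wide (y) and 6 mm thick.
- loop_bar (a point): Middle of the cross-bar at the free end of the steel wire loop: a 6 mm round bar along y with 12 mm balls at its ends, 56 mm over the balls. Pinched from above across the balls it can pivot between the fingers. x points along the loop, away from its pin. A light spring (some 0.2 N at the bar) lifts the loop when free: if it is not drawn in under the lip it flicks up again.
- loop_pin (a point): Pin that joins the loop to the lever: the loop's two 5 mm legs (14.5 mm either side of the middle) run 50 mm from here to the bar. The pin lies 12 mm from latch_pivot, turned 18 degrees from the lever towards closing. Drawing the bar out swings the lever towards the lid, moving it in swings the lever up and back; either takes 3 to 5 N, the lever's friction, before the keeper is met.
- keeper_seat (a point): Nominal centre of the cross-bar when seated in the keeper, 15 mm above the lid's top; moves with the lid, x away from the latch. The keeper is a steel post 16 mm wide (y), 6 mm thick, its outer (+x) face 3 mm short of this point. Its plate is slotted and set by hand: the true keeper, lip and all, lies up to 4 mm nearer to or farther from the latch than shown.
- keeper_lip (a point): Nominal outer edge of the keeper's lip: 1.5 mm short of keeper_seat along x, overhanging the post by only 1.5 mm; about 4 mm thick, its underside about 4 mm and its top at most 10 mm above keeper_seat. The bar must pass down outside this edge (its centre 3 mm clear of it) and then go in under the lip up to the post: left 2 mm short of the post, it is not caught and springs up.
- loop: The whole wire loop; origin at its pin, axes as point loop_bar.
- tape: Bystander: paper tape roll lying flat, 90 mm across, 24 mm high; origin under its middle.
- varnish_jar: Bystander: jar, 60 mm across, 85 mm high; origin under its middle.
- brush: Bystander: paint brush lying along its x.
- driver: Bystander: screwdriver lying along its x.

How it is judged:
By the outcome, as a careful person would: the job done as asked, in the order asked, and still so for the second after the job is handed in, with the robot touching nothing.
It also fails if it takes over 64 s, if anything falls off the work surface, if the arm or the gripper's body presses on something with over 40 N, if the wrist force passes 120 N, or if a joint passes its speed limit or range.

## Working session

There is one attempt and no reset: what is moved stays moved. The work goes in short steps, Python scripts to look and compute and a shell command to move; the robot and the scene stay as the last step left them, time stands still between calls to the robot, and variables do not carry over. Pictures are saved under pics/ and viewed, at most 10 in all, crops included, and the job is handed in when it is done.

```bash
mkdir -p pics; python3 - <<'E'
from plant import *
import cv2,numpy as np
o=get_obs();print({k:np.round(v,3).tolist() for k,v in o.items()})
for n in("top","side"):
    c=capture(n);np.savez(f'{n}0.npz',**c);cv2.imwrite(f'pics/{n}0.png',c['image'][...,::-1]);print(n,c['fx'],c['cx'],c['cy'],np.round(c['camera_from_world'],3).tolist())
E
```

```text
{'time': 0.0, 'joint_positions': [-1.474, 0.343, 1.525, 0.0, 1.275, -0.146], 'dq': [-0.002, 0.004, 0.0, 0.0, 0.001, 0.0], 'tau': [0.002, -43.124, -24.422, 0.072, 0.056, -0.0], 'tool_pos': [126.207, -509.187, 226.051], 'tcp_rot': [-3.14, -0.0, 0.243], 'contact_force': [0.231, -0.276, -0.008], 'moment': [0.056, 0.019, -0.032], 'finger_force': 0.0, 'grip_width': 91.911}
top 432.7636811021286 324.5087474901105 193.3858183835276 [[0.0, -1.0, -0.01, 69.038], [-0.986, 0.001, -0.165, 637.328], [0.165, 0.01, -0.986, 1182.675], [0.0, 0.0, 0.0, 1.0]]
side 398.1836073376594 316.8941431511098 205.45052615278814 [[-0.863, -0.505, -0.006, 575.574], [-0.329, 0.572, -0.751, 261.808], [0.382, -0.646, -0.66, 1006.616], [0.0, 0.0, 0.0, 1.0]]
```

View pics/top0.png

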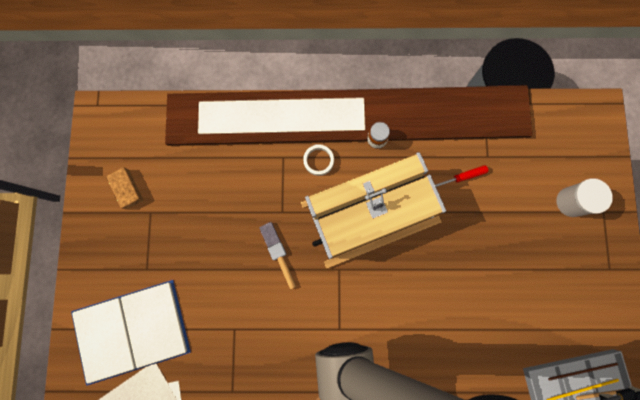

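View pics/side0.png

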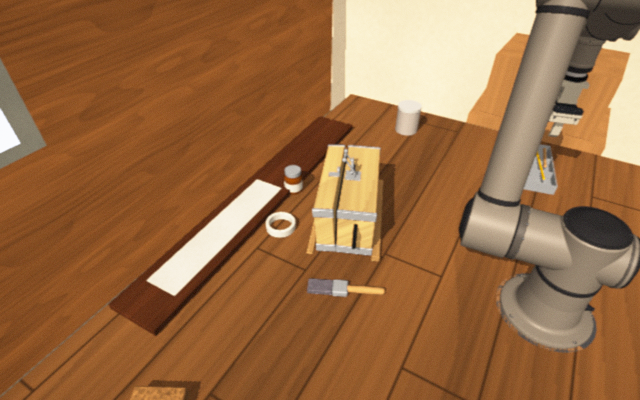

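```bash
cat > h.py <<'E'
import numpy as np,cv2
def cloud(c):
    d=c['depth'].astype(float);v,u=np.mgrid[:400,:640]
    p=np.stack([(u-c['cx'])/c['fx']*d,(v-c['cy'])/c['fy']*d,d],-1)
    T=c['camera_from_world'];return (p-T[:3,3])@T[:3,:3]
def proj(c,P):
    T=c['camera_from_world'];q=np.atleast_2d(P)@T[:3,:3].T+T[:3,3]
    return np.c_[c['fx']*q[:,0]/q[:,2]+c['cx'],c['fy']*q[:,1]/q[:,2]+c['cy']]
E
python3 - <<'E'
from h import *
t=dict(np.load('top0.npz'));s=dict(np.load('side0.npz'))
for n,c in(('t',t),('s',s)):
    P=cloud(c);m=(c['depth']>0)&(P[...,2]>150)&(P[...,2]<168)&(P[...,0]>300)&(abs(P[...,1]+60)<250)&(P[...,0]<800)
    pts=P[m];r=cv2.minAreaRect(pts[:,:2].astype(np.float32));print(n,len(pts),r,np.median(pts[:,2]));print(cv2.boxPoints(r))
a=cv2.resize(t['image'][145:265,300:460],(800,600),interpolation=cv2.INTER_CUBIC)
b=cv2.resize(s['image'][135:225,300:420],(800,600),interpolation=cv2.INTER_CUBIC)
cv2.imwrite('pics/tc.png',a[...,::-1]);cv2.imwrite('pics/sc.png',b[...,::-1])
P=cloud(t)
for v in range(180,218,2): print(v,[int(x) for x in P[v,362:392:2,2]])
E
```

```text
t 7410 ((592.0651245117188, -63.17509460449219), (169.6040802001953, 326.67559814453125), 21.658857345581055) 160.75266060568123
[[ 452.9657     57.332016]
 [ 573.5349   -246.27959 ]
 [ 731.16455  -183.6822  ]
 [ 610.59534   119.9294  ]]
s 3648 ((593.5345458984375, -61.01634216308594), (168.62596130371094, 331.5263671875), 21.785282135009766) 158.57852538833566
[[ 453.7235     61.617218]
 [ 576.7627   -246.23193 ]
 [ 733.3456   -183.6499  ]
 [ 610.3064    124.19925 ]]
180 [161, 160, 158, 157, 158, 161, 158, 159, 157, 157, 155, 160, 159, 161, 162]
182 [159, 158, 161, 159, 160, 158, 162, 159, 159, 158, 158, 157, 161, 157, 159]
184 [158, 157, 159, 160, 162, 159, 156, 163, 163, 161, 158, 162, 162, 162, 161]
186 [160, 163, 160, 157, 158, 158, 155, 157, 160, 165, 155, 163, 157, 155, 144]
188 [158, 160, 158, 162, 161, 162, 159, 162, 158, 156, 159, 232, 137, 128, 119]
190 [159, 160, 161, 183, 185, 185, 182, 156, 152, 146, 235, 236, 229, 153, 158]
192 [158, 159, 158, 182, 185, 172, 160, 136, 230, 230, 230, 235, 153, 161, 159]
194 [159, 160, 160, 166, 139, 233, 231, 233, 150, 156, 225, 159, 16
[... 192 characters left out ...]
 160, 219, 166, 163, 158, 166, 164, 203, 161, 163, 159, 157]
202 [157, 158, 165, 163, 168, 211, 161, 220, 222, 219, 201, 157, 162, 163, 162]
204 [160, 162, 162, 165, 163, 203, 161, 220, 213, 203, 192, 163, 160, 160, 164]
206 [158, 160, 160, 161, 161, 200, 180, 194, 189, 192, 162, 164, 161, 160, 158]
208 [164, 163, 155, 163, 163, 189, 194, 189, 163, 163, 162, 160, 162, 164, 161]
210 [159, 159, 162, 164, 163, 166, 179, 162, 164, 165, 166, 160, 159, 157, 162]
212 [161, 159, 165, 161, 161, 162, 164, 160, 159, 163, 162, 166, 163, 160, 163]
214 [159, 158, 160, 161, 160, 161, 163, 163, 162, 164, 164, 162, 161, 161, 158]
216 [157, 159, 163, 161, 162, 163, 164, 161, 164, 160, 163, 157, 161, 161, 157]
```

View pics/tc.png

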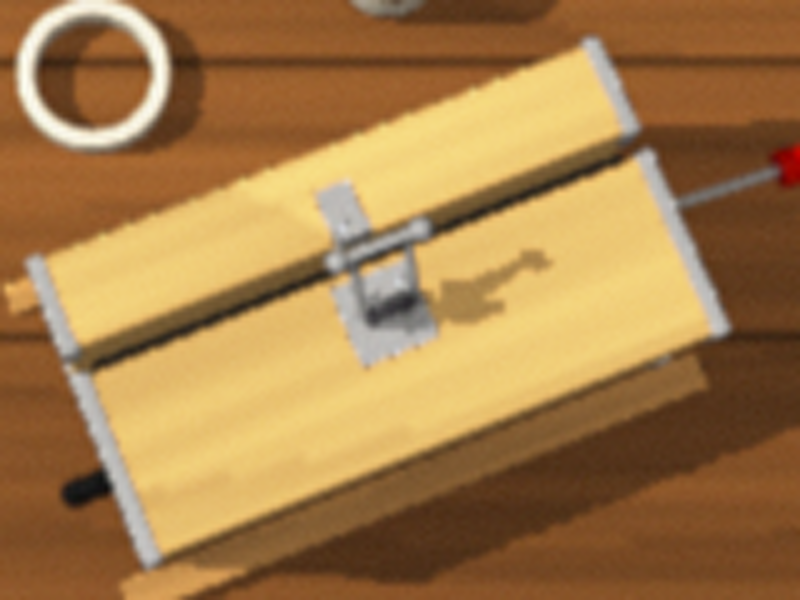

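View pics/sc.png

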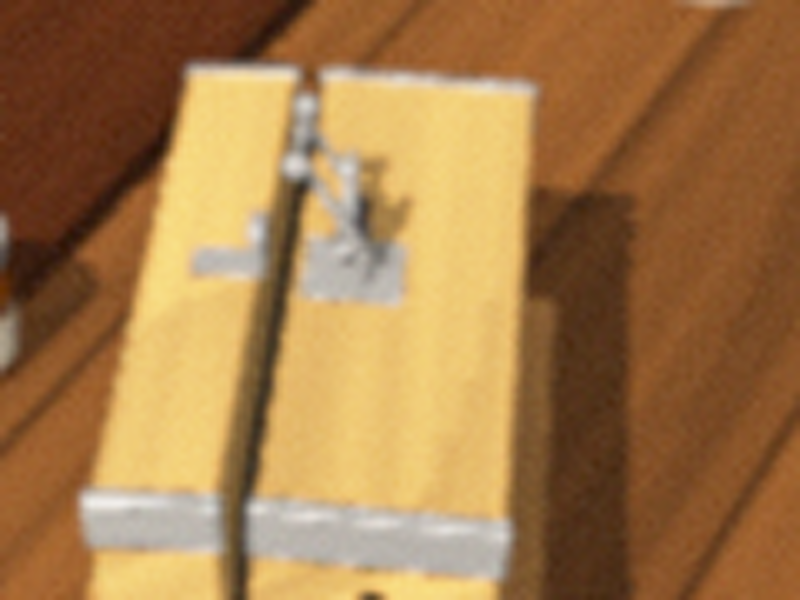

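```bash
python3 - <<'E'
from h import *
a=np.radians(21.7);ex=np.array([np.cos(a),np.sin(a)]);ey=np.array([-ex[1],ex[0]])
for n in 'top','side':
    c=dict(np.load(n+'0.npz'));P=cloud(c)
    m=(c['depth']>0)&(P[...,2]>150)&(P[...,2]<260)&(abs(P[...,0]-593)<160)&(abs(P[...,1]+62)<200)
    p=P[m];vu=np.argwhere(m);X=(p[:,:2]-[593,-62])@ex;Y=(p[:,:2]-[593,-62])@ey
    # yaw check: edges of top
    t=(p[:,2]>153)&(p[:,2]<168)
    print(n,'x ext',np.percentile(X[t],[.3,99.7]),'y ext',np.percentile(Y[t],[.3,99.7]))
    for lo in(-140,-70,40,100):
        b=t&(Y>lo)&(Y<lo+30);h=np.sort(X[b]);g=np.diff(h);print(' strip',lo,h[3],h[-4])
    k=(p[:,2]>170)&(abs(Y)<45)
    for i in np.flatnonzero(k)[np.argsort(-p[k,2])]: print(vu[i][::-1],round(X[i],1),round(Y[i],1),round(p[i,2],1),end=' | ')
    print()
E
```

```text
top x ext [-83.8350109   81.42261186] y ext [-161.76632159  161.71496453]
 strip -140 -83.64999738841215 81.13237147277331
 strip -70 -83.47157034740727 80.62910340841722
 strip 40 -83.29695803633241 81.2710315838554
 strip 100 -83.28111677520033 80.88739543321476
[383 190] 15.3 -19.9 237.7 | [369 196] 14.3 17.2 237.4 | [371 195] 14.8 11.7 237.4 | [375 194] 13.5 1.8 237.2 | [385 191] 11.4 -23.7 236.8 | [384 190] 14.5 -22.4 236.8 | [367 197] 14.0 22.5 236.4 | [367 196] 16.3 21.5 236.2 | [384 192] 10.1 -20.6 236.0 | [366 198] 12.7 25.6 235.9 | [379 193] 12.3 -8.4 235.9 | [380 191] 16.0 -12.6 235.8 | [381 192] 12.8 -13.9 235.6 | [368 199] 8.6 22.0 235.5 | [368 196] 15.4 19.1 235.5 | [369 195] 16.8 15.9 235.4 | [382 190] 16.5 -18.1 235.4 | [384 191] 12.4 -21.7 235.2 | [365 197] 15.9 26.8 235.2 | [367 198] 11.8 23.2 235.1 | [379 192] 14.7 -9.5 235.1 | [382 191] 14.3 -17.3 234.7 | [366 196] 17.3 23.5 234.7 | [385 190] 13.9 -25.0 234.7 | [378 193] 13.4 -6.4 234.6 | [384 189] 17.1 -23.8 234.5 | [365 198] 13.7 27.6 234.4 | [383 192] 11.2 -18.6 234.4 | [373 194] 15.6 5.8 234.4 | [368 197] 13.3
[... 8739 characters left out ...]
178.9 | [352 172] -8.8 8.4 178.2 | [354 172] -14.5 7.3 178.0 | [349 172] -0.1 8.4 177.3 | [350 169] -1.7 -7.3 176.8 | [354 173] -14.8 10.4 176.7 | [351 173] -6.2 11.3 176.4 | [353 173] -11.9 9.7 175.9 | [338 171] 32.0 6.2 175.9 | [339 170] 29.7 0.9 175.9 | [350 170] -2.0 -4.1 175.5 | [337 171] 34.9 6.1 175.5 | [352 173] -9.0 8.7 174.9 | [350 173] -3.2 8.7 174.3 | [338 172] 31.8 7.7 173.4 | [350 174] -3.6 12.4 173.4 | [351 174] -6.4 11.7 173.2 | [353 174] -12.1 10.7 173.1 | [352 174] -9.3 11.0 173.0 | [337 172] 34.8 6.5 172.2 | [353 175] -12.5 14.1 172.0 | [339 171] 29.6 0.2 171.8 | [349 174] -0.6 10.4 171.6 | [354 174] -14.9 7.7 171.2 | [354 175] -15.2 11.6 170.4 | [338 173] 31.6 8.5 170.4 |
```

```bash
python3 -m handwheel '[[[0,0,0],[0,0,-0.05],1],[[0,0,0],[0.05,-0.03,-0.064],1],[[0,0,-7.8],[0.575,-0.324,-0.064],1],[[0,0,-7.8],[0.575,-0.324,-0.064],1],[[0,0,-7.8],[0.575,-0.324,-0.064],1],[[0,0,-7.8],[0.575,-0.324,-0.064],1],[[0,0,-7.8],[0.575,-0.324,-0.064],1],[[0,0,-7.8],[0.575,-0.324,-0.064],1],[[0,0,-7.8],[0.575,-0.324,-0.064],1],[[0,0,-7.8],[0.575,-0.324,-0.064],1],[[0,0,-7.8],[0.575,-0.324,-0.064],1],[[0,0,-7.8],[0.575,-0.324,-0.064],1]]'
```

```text
time: 1.3
tool_pos: [526.3, -131.3, 290.0]
tcp_rot: [-3.141, 0.0, 0.379]
contact_force: [1.0, -0.3, -0.5]
grip_width: 91.5
finger_force: 0.0
```

```bash
python3 -m handwheel '[[[0,0,0],[0.04,-0.015,0],1],[[0,0,0],[0.08,-0.03,0],1],[[0,0,0],[0.1,-0.039,0],1],[[0,0,0],[0.1,-0.039,0],1],[[0,0,0],[0.1,-0.039,0],1],[[0,0,0],[0.1,-0.039,0],1]]'
cat >> h.py <<'E'
A=np.radians(21.7);EX=np.array([np.cos(A),np.sin(A)]);EY=np.array([-EX[1],EX[0]]);O=np.array([593.,-62.])
def toC(p): p=np.asarray(p,float);d=p[...,:2]-O;return np.stack([d@EX,d@EY,p[...,2]],-1)
E
python3 - <<'E'
from h import *
from plant import *
o=get_obs();print(toC(o['tool_pos']),o['tcp_rot'],o['contact_force'])
s=capture('side');cv2.imwrite('pics/s1.png',cv2.resize(s['image'][60:195,270:450],(800,600),interpolation=3)[...,::-1])
E
```

```text
time: 1.9
tool_pos: [603.0, -60.8, 290.2]
tcp_rot: [-3.142, 0.001, 0.378]
contact_force: [1.1, -0.0, -0.2]
grip_width: 91.9
finger_force: 0.0
[  9.76336251  -2.54612796 290.17871994] [-3.14159132e+00  8.27133808e-04  3.77957640e-01] [ 1.11694681 -0.01601287 -0.19454295]
```

View pics/s1.png

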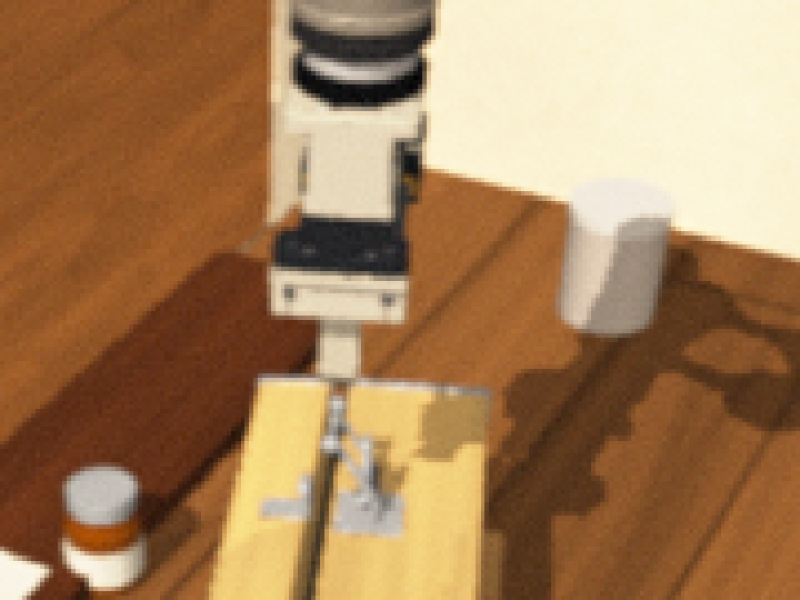

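The side view shows the gripper centred over the seam above the loop bar (bar at about (335,420) in the crop), aligned across the balls.

```bash
python3 -m handwheel '[[[0,0,0],[0.0047,-0.0023,0.03],1],[[0,0,0],[0.0047,-0.0023,0.055],1],[[0,0,0],[0.0047,-0.0023,0.067],1],[[0,0,0],[0.0047,-0.0023,0.067],1],[[0,0,0],[0.0047,-0.0023,0.067],1]]'
python3 - <<'E'
from h import *
from plant import *
o=get_obs();print(toC(o['tool_pos']),o['tcp_rot'],o['contact_force'])
s=capture('side');cv2.imwrite('pics/s2.png',cv2.resize(s['image'][115:190,310:410],(800,600),interpolation=3)[...,::-1])
E
```

```text
time: 2.45
tool_pos: [607.5, -56.6, 224.5]
tcp_rot: [3.141, -0.001, 0.378]
contact_force: [-0.2, -0.3, 0.3]
grip_width: 92.1
finger_force: 0.0
[ 15.47487507  -0.39228484 224.45898974] [ 3.14061019e+00 -1.19907191e-03  3.78163578e-01] [-0.20210559 -0.27520599  0.27589065]
```

View pics/s2.png

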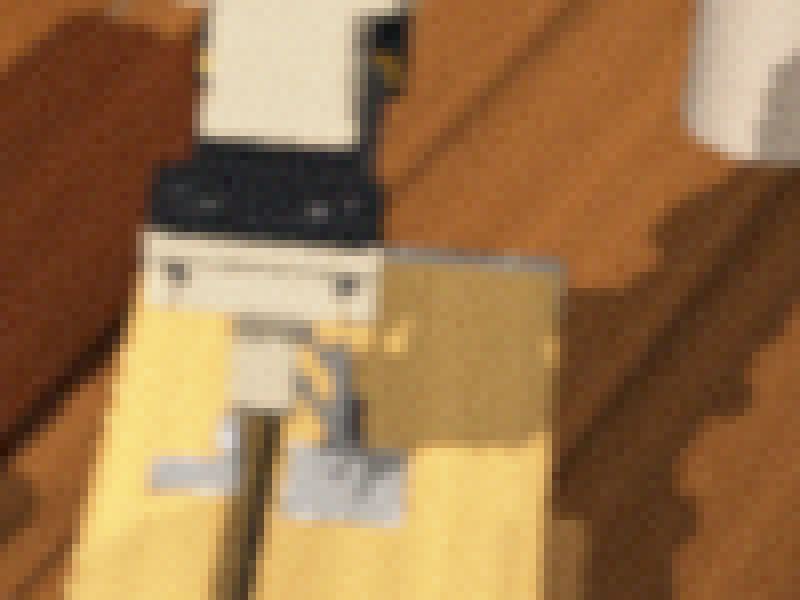

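The finger stands beside the bar's ball, over the loop end; closing now.

```bash
python3 -m handwheel '[[[0,0,0],[0,0,0.0005],0.7],[[0,0,0],[0,0,0.0005],0.6],[[0,0,0],[0,0,0.0005],0.5],[[0,0,0],[0,0,0.0005],0.5],[[0,0,0],[0,0,0.0005],0.5],[[0,0,0],[0,0,0.0005],0.5],[[0,0,0],[0,0,0.0005],0.5]]'
```

```text
time: 3.2
tool_pos: [607.7, -56.6, 223.0]
tcp_rot: [3.14, -0.001, 0.379]
contact_force: [1.7, -3.6, 0.5]
grip_width: 53.5
finger_force: 30.0
```

```bash
python3 -m handwheel '[[[0,0,0],[0.004,0.0005,0.004],0.5],[[0,0,0],[0.008,0.0005,0.009],0.5],[[0,0,0],[0.012,0.0005,0.014],0.5],[[0,0,0],[0.015,0.0005,0.018],0.5],[[0,0,0],[0.018,0.0005,0.021],0.5],[[0,0,0],[0.018,0.0005,0.021],0.5]]'
python3 - <<'E'
from h import *
from plant import *
o=get_obs();print(toC(o['tool_pos']),o['tcp_rot'],o['contact_force'],o['grip_width'])
s=capture('side');t=capture('top');np.savez('s3.npz',**s);np.savez('t3.npz',**t)
a=cv2.resize(s['image'][125:185,310:370],(400,400),interpolation=3);b=cv2.resize(t['image'][170:220,350:400],(400,400),interpolation=3)
cv2.imwrite('pics/s3.png',np.hstack([a,b])[...,::-1])
E
```

```text
time: 3.8
tool_pos: [623.8, -50.1, 200.5]
tcp_rot: [-3.141, 0.002, 0.379]
contact_force: [-0.3, -5.4, 1.5]
grip_width: 53.5
finger_force: 30.0
[ 32.97117313  -0.34534301 200.49263151] [-3.14110249e+00  2.49384527e-03  3.78895826e-01] [-0.2520558  -5.36141723  1.52626774] 53.52761767380842
```

View pics/s3.png

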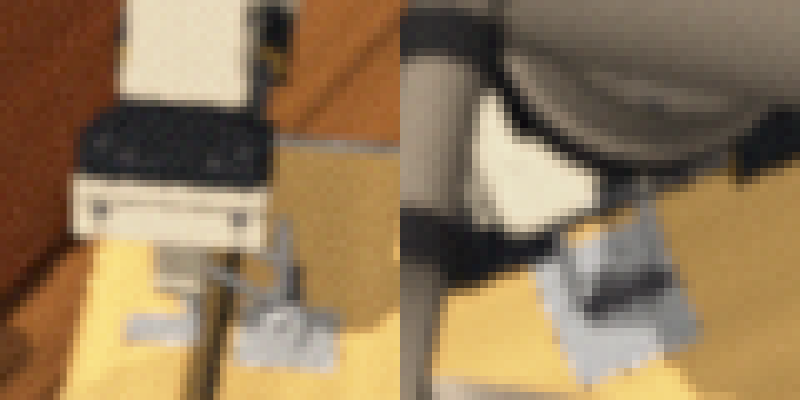

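```bash
python3 -m handwheel '[[[0,0,0],[0.004,0.0015,0.003],0.5],[[0,0,0],[0.008,0.0015,0.006],0.5],[[0,0,0],[0.012,0.0015,0.009],0.5],[[0,0,0],[0.0125,0.0015,0.011],0.5],[[0,0,0],[0.0125,0.0015,0.011],0.5]]'; python3 -m handwheel '[[[0,0,0],[0,0.001,0.005],0.5],[[0,0,0],[0,0.001,0.01],0.5],[[0,0,0],[0,0.001,0.013],0.5],[[0,0,0],[0,0.001,0.013],0.5]]'
cat > st.py <<'E'
from h import *
from plant import *
o=get_obs();f=o['contact_force'];print(o['time'],'pos',np.round(toC(o['tool_pos']),1),'F',np.round([f[:2]@EX,f[:2]@EY,f[2]],1),'w',np.round(o['grip_width'],1))
E
python3 st.py
```

```text
time: 4.4
tool_pos: [636.6, -45.8, 190.4]
tcp_rot: [-3.141, -0.0, 0.379]
contact_force: [-1.6, 1.5, 1.8]
grip_width: 53.3
finger_force: 30.0
time: 4.8
tool_pos: [637.2, -46.1, 177.5]
tcp_rot: [-3.14, -0.002, 0.38]
contact_force: [0.8, 5.0, 2.7]
grip_width: 53.6
finger_force: 30.0
4.8 pos [ 46.9  -1.6 177.5] F [2.6 4.3 2.7] w 53.6
```

```bash
python3 -m handwheel '[[[0,0,0],[0,-0.0008,0.004],0.5],[[0,0,0],[0,-0.0008,0.008],0.5],[[0,0,0],[0,-0.0008,0.01],0.5],[[0,0,0],[0,-0.0008,0.01],0.5],[[0,0,0],[0,-0.0008,0.01],0.5]]';python3 st.py
```

```text
time: 5.3
tool_pos: [636.3, -46.5, 167.6]
tcp_rot: [-3.141, 0.0, 0.379]
contact_force: [-0.6, 5.1, 1.3]
grip_width: 53.2
finger_force: 30.0
5.3 pos [ 46.   -1.6 167.6] F [1.3 5.  1.3] w 53.2
```

```bash
python3 -m handwheel '[[[0,0,0],[0,-0.0008,0.002],0.5],[[0,0,0],[-0.001,-0.0008,0.002],0.5],[[0,0,0],[-0.002,-0.0008,0.002],0.5],[[0,0,0],[-0.003,-0.0008,0.002],0.5],[[0,0,0],[-0.003,-0.0008,0.002],0.5]]';python3 st.py;  python3 -m handwheel '[[[0,0,0],[-0.0005,0,0],0.5],[[0,0,0],[-0.001,0,0],0.5],[[0,0,0],[-0.001,0,0],0.5]]';python3 st.py
```

```text
time: 5.8
tool_pos: [634.6, -46.9, 166.3]
tcp_rot: [3.141, -0.003, 0.379]
contact_force: [4.2, 4.6, 0.9]
grip_width: 53.6
finger_force: 30.0
5.8 pos [ 44.2  -1.3 166.3] F [5.6 2.7 0.9] w 53.6
time: 6.1
tool_pos: [633.6, -47.3, 166.2]
tcp_rot: [3.141, -0.003, 0.379]
contact_force: [4.2, 5.4, 1.1]
grip_width: 53.3
finger_force: 30.0
6.1 pos [ 43.2  -1.4 166.2] F [5.9 3.5 1.1] w 53.3
```

```bash
for i in 1; do python3 -m handwheel '[[[0,0,0],[-0.0005,-0.0005,0],0.5],[[0,0,0],[-0.001,-0.0005,0],0.5],[[0,0,0],[-0.001,-0.0005,0],0.5]]'>/dev/null;python3 st.py; done;  python3 -m handwheel '[[[0,0,0],[-0.0005,0,0],0.5],[[0,0,0],[-0.001,0,0],0.5],[[0,0,0],[-0.001,0,0],0.5]]'>/dev/null;python3 st.py
```

```text
6.4 pos [ 42.2  -1.3 166.4] F [5.9 2.4 0.4] w 53.5
6.7 pos [ 41.1  -1.2 166.3] F [5.1 1.5 1.4] w 53.1
```

```bash
python3 -m handwheel '[[[0,0,0],[-0.0005,0,0],0.5],[[0,0,0],[-0.001,0,0],0.5],[[0,0,0],[-0.001,0,0],0.5]]'>/dev/null;python3 st.py;  python3 -m handwheel '[[[0,0,0],[-0.0005,0,0],0.5],[[0,0,0],[-0.001,0,0],0.5],[[0,0,0],[-0.001,0,0],0.5]]'>/dev/null;python3 st.py
```

```text
7.0 pos [ 40.1  -1.3 166.3] F [4.8 1.5 1.6] w 53.5
7.3 pos [ 39.1  -1.2 166.3] F [5.5 2.  1.3] w 53.6
```

```bash
python3 -m handwheel '[[[0,0,0],[-0.0005,0,0],0.5],[[0,0,0],[-0.001,0,0],0.5],[[0,0,0],[-0.001,0,0],0.5]]'>/dev/null;python3 st.py
```

```text
7.6 pos [ 38.   -1.2 166.3] F [4.6 2.2 0.8] w 53.1
```

```bash
python3 -m handwheel '[[[0,0,0],[-0.0005,0,0],0.5],[[0,0,0],[-0.001,0,0],0.5],[[0,0,0],[-0.001,0,0],0.5]]'>/dev/null;python3 st.py
```

```text
7.9 pos [ 37.4  -1.2 166.4] F [6.5 1.7 1.2] w 53.8
```

```bash
python3 -m handwheel '[[[0,0,0],[-0.0005,0,0],0.5],[[0,0,0],[-0.0005,0,0],0.5]]'>/dev/null;python3 st.py;python3 st.py
```

```text
8.1 pos [ 37.3  -1.2 166.4] F [6.7 2.2 0.4] w 53.6
8.1 pos [ 37.3  -1.2 166.4] F [6.7 2.2 0.4] w 53.6
```

```bash
python3 -m handwheel '[[[0,0,0],[-0.0005,0,0],0.5],[[0,0,0],[-0.0005,0,0],0.5]]'>/dev/null;python3 st.py
```

```text
8.3 pos [ 37.1  -1.3 166.4] F [ 9.1  2.3 -0.1] w 53.2
```

```bash
python3 -m handwheel '[[[0,0,0],[0,0,0],0.5],[[0,0,0],[0,0,0],0.5]]'>/dev/null;python3 st.py
```

```text
8.5 pos [ 37.1  -1.2 166.4] F [ 8.1  1.7 -0.6] w 53.4
```

```bash
python3 -m handwheel '[[[0,0,0],[0,0,0],0.6],[[0,0,0],[0,0,0],0.65],[[0,0,0],[0,0,0],0.75],[[0,0,0],[0,0,0],0.9],[[0,0,0],[0,0,0],1],[[0,0,0],[0,0,0],1],[[0,0,0],[0,0,0],1]]';python3 st.py
python3 - <<'E'
from h import *
from plant import *
s=capture('side');np.savez('s4.npz',**s)
cv2.imwrite('pics/s4.png',cv2.resize(s['image'][125:185,310:390],(800,600),interpolation=3)[...,::-1])
E
```

```text
time: 9.2
tool_pos: [625.7, -49.7, 165.8]
tcp_rot: [3.141, 0.0, 0.379]
contact_force: [0.5, -1.2, 0.5]
grip_width: 90.9
finger_force: 0.0
9.2 pos [ 34.9  -0.7 165.8] F [ 0.1 -1.3  0.5] w 90.9
```

View pics/s4.png

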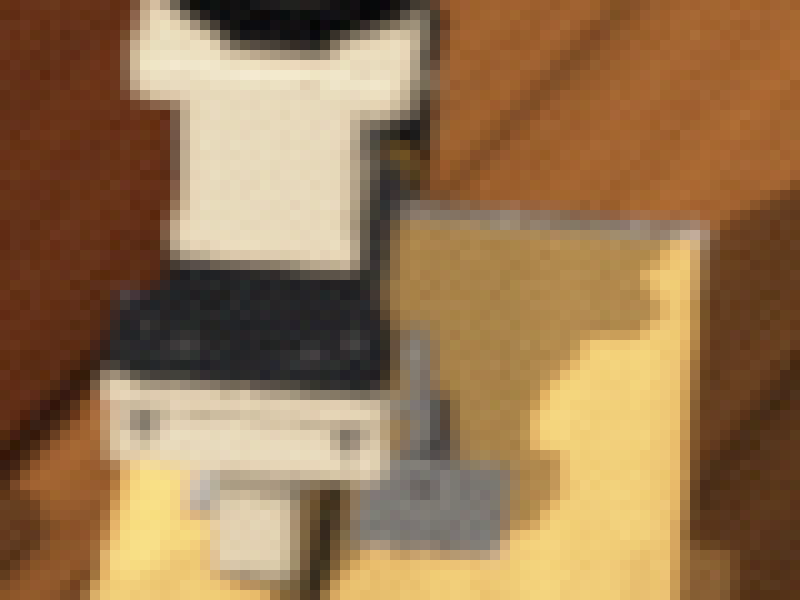

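The loop is no longer visible raised, the finger hides the bar; I lift clear and check by depth.

```bash
python3 -m handwheel '[[[0,0,0],[0,0,-0.02],1],[[0,0,0],[0,0,-0.05],1],[[0,0,0],[0,0,-0.095],1],[[0,0,0],[0,0,-0.095],1],[[0,0,0],[0,0,-0.095],1],[[0,0,0],[0,0,-0.095],1]]'
python3 st.py
python3 - <<'E'
from h import *
from plant import *
s=capture('side');np.savez('s5.npz',**s)
P=toC(cloud(s));m=(s['depth']>0)&(P[...,2]>168)&(P[...,2]<232)&(abs(P[...,1])<35)&(P[...,0]>-40)&(P[...,0]<60)
for p in sorted(P[m].tolist()): print([round(v) for v in p],end=' ')
cv2.imwrite('pics/s5.png',cv2.resize(s['image'][125:185,310:390],(800,600),interpolation=3)[...,::-1])
E
```

```text
time: 9.85
tool_pos: [625.1, -49.5, 259.6]
tcp_rot: [-3.141, 0.002, 0.379]
contact_force: [0.7, -0.3, 0.3]
grip_width: 91.8
finger_force: 0.0
9.85 pos [ 34.5  -0.3 259.6] F [ 0.5 -0.5  0.3] w 91.8
[-15, 10, 173] [-15, 11, 177] [-15, 8, 179] [-14, -9, 170] [-14, -6, 176] [-13, -2, 185] [-13, -13, 174] [-13, -9, 187] [-12, -10, 190] [-12, 10, 169] [-12, 7, 170] [-12, 11, 177] [-12, 15, 187] [-12, 10, 180] [-12, 14, 190] [-11, 10, 190] [-11, 5, 190] [-10, -3, 188] [-10, -5, 190] [-10, 13, 171] [-9, -10, 190] [-9, 12, 174] [-9, 12, 177] [-9, 17, 188] [-9, 11, 180] [-9, -19, 187] [-9, 13, 189] [-8, 10, 190] [-8, 8, 192] [-8, 6, 194] [-8, 9, 200] [-7, 2, 198] [-7, 5, 204] [-7, 7, 209] [-7, 4, 210] [-6, 1, 211] [-6, 11, 173] [-6, -2, 213] [-6, 9, 174] [-6, 16, 187] [-6, 8, 178] [-6, -7, 212] [-6, -6, 217] [-5, 7, 184] [-5, 10, 190] [-5, 6, 190] [-5, 7, 194] [-5, 7, 198] [-5, 6, 201] [-4, 6, 204] [-4, 7, 208] [-4, 12, 219] [-4, 5, 210] [-4, 11, 221] [-4, 12, 173] [-3, 6, 221] [-3, 11, 176] [-3, 12, 184] [-3, 8, 177] [-3, -6, 216] [-2, -9, 218] [-2, -4, 175] [-2, -9, 176] [-2, 7, 205] [-2, 10
[... 648 characters left out ...]
] [30, 1, 172] [30, 0, 179] [30, -2, 174] [30, -3, 180] [30, -3, 184] [31, 14, 174] [31, 13, 178] [31, -15, 179] [32, 10, 185] [32, 7, 180] [32, 2, 173] [33, 1, 183] [33, 23, 177] [33, -4, 182] [34, 16, 176] [34, 16, 179] [34, -11, 181] [35, 8, 177] [35, 7, 180] [35, -20, 178] [35, -21, 181] [35, 4, 181] [36, 27, 180] [36, 26, 176] [36, 2, 183] [36, 22, 180] [37, -7, 180] [37, 15, 178] [37, -13, 179] [37, 12, 180] [38, 5, 178] [38, -22, 177] [38, 28, 174] [38, -21, 181] [38, 28, 180] [39, 1, 179] [39, 24, 174] [39, 23, 180] [39, 22, 183] [39, -5, 178] [40, -9, 178] [40, 11, 178] [41, -17, 176] [41, -18, 179] [41, 7, 179] [41, 29, 181] [41, -22, 180] [41, 27, 176] [42, 26, 182] [44, -20, 178]
```

View pics/s5.png

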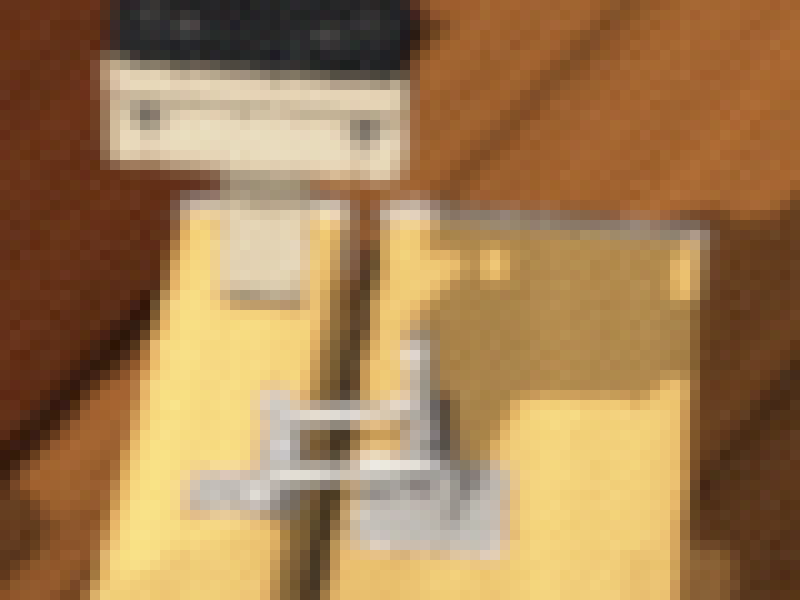

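The crop shows the loop lying flat across the seam, its bar hooked behind the keeper (bar at about (275,440)) and staying with the robot away; the lever stands at (415,390), slightly leaning to the lid. Now the lever.

```bash
python3 -m handwheel '[[[0,0,0],[-0.004,0,0],0.5],[[0,0,0],[-0.008,0,0],0],[[0,0,0],[-0.0125,0,0],0],[[0,0,0],[-0.0125,0,0],0],[[0,0,0],[-0.0125,0,0],0],[[0,0,0],[-0.0125,0,0.0],0],[[0,0,0],[-0.0125,0,0],0],[[0,0,0],[-0.0125,0,0.02],0],[[0,0,0],[-0.0125,0,0.04],0],[[0,0,0],[-0.0125,0,0.0495],0],[[0,0,0],[-0.0125,0,0.0495],0],[[0,0,0],[-0.0125,0,0.0495],0]]'; python3 st.py
```

```text
time: 11.1
tool_pos: [614.5, -54.3, 211.9]
tcp_rot: [3.141, -0.001, 0.379]
contact_force: [0.5, -1.0, 0.6]
grip_width: 1.9
finger_force: 0.0
11.1 pos [ 22.8  -0.8 211.9] F [ 0.1 -1.1  0.6] w 1.9
```

```bash
python3 -m handwheel '[[[0,0,0],[-0.006,0,0],0],[[0,0,0],[-0.012,0,0],0],[[0,0,0],[-0.016,0,0],0],[[0,0,0],[-0.020,0,0],0],[[0,0,0],[-0.024,0,0],0],[[0,0,0],[-0.028,0,0.0005],0],[[0,0,0],[-0.031,0,0.001],0]]'; python3 st.py
```

```text
time: 11.8
tool_pos: [585.4, -65.9, 210.9]
tcp_rot: [3.141, -0.001, 0.379]
contact_force: [3.5, 2.7, 4.8]
grip_width: 0.7
finger_force: 2.7
11.8 pos [ -8.5  -0.8 210.9] F [4.2 1.2 4.8] w 0.7
```

```bash
python3 -m handwheel '[[[0,0,0],[-0.004,0,0.0015],0],[[0,0,0],[-0.008,0,0.003],0],[[0,0,0],[-0.0115,0,0.0055],0],[[0,0,0],[-0.0145,0,0.008],0],[[0,0,0],[-0.0175,0,0.011],0],[[0,0,0],[-0.0205,0,0.0145],0]]'; python3 st.py
```

```text
time: 12.4
tool_pos: [565.3, -73.8, 195.7]
tcp_rot: [3.141, 0.002, 0.379]
contact_force: [1.8, 0.8, 3.3]
grip_width: 0.7
finger_force: 1.7
12.4 pos [-30.1  -0.7 195.7] F [2.  0.  3.3] w 0.7
```

Next, down to near flat.

```bash
python3 -m handwheel '[[[0,0,0],[-0.002,0,0.003],0],[[0,0,0],[-0.004,0,0.006],0],[[0,0,0],[-0.005,0,0.009],0],[[0,0,0],[-0.007,0,0.012],0],[[0,0,0],[-0.008,0,0.015],0],[[0,0,0],[-0.008,0,0.0165],0],[[0,0,0],[-0.008,0,0.0165],0]]'; python3 st.py;  python3 -m handwheel '[[[0,0,0],[0,0,0.001],0],[[0,0,0],[0,0,0.002],0],[[0,0,0],[0,0,0.002],0]]'; python3 st.py
```

```text
time: 13.1
tool_pos: [558.4, -76.1, 178.7]
tcp_rot: [-3.141, 0.001, 0.379]
contact_force: [-0.3, 0.2, -0.6]
grip_width: 0.2
finger_force: 0.0
13.1 pos [-37.4  -0.3 178.7] F [-0.2  0.3 -0.6] w 0.2
time: 13.4
tool_pos: [558.8, -76.2, 178.2]
tcp_rot: [3.141, -0.0, 0.379]
contact_force: [-2.5, 0.7, 6.4]
grip_width: 0.3
finger_force: 3.2
13.4 pos [-37.   -0.6 178.2] F [-2.1  1.6  6.4] w 0.3
```

```bash
python3 -m handwheel '[[[0,0,0],[0,0,0.0007],0],[[0,0,0],[0,0,0.0007],0]]'; python3 st.py; python3 -m handwheel '[[[0,0,0],[0,0,-0.01],0],[[0,0,0],[0,0,-0.04],0],[[0,0,0],[0,0,-0.085],0],[[0,0,0],[-0.03,0,-0.11],0],[[0,0,0],[-0.06,0,-0.11],0],[[0,0,0],[-0.1,0,-0.11],0],[[0,0,0],[-0.1,0,-0.11],0],[[0,0,0],[-0.1,0,-0.11],0]]'
python3 - <<'E'
from h import *
from plant import *
s=capture('side');P=toC(cloud(s))
def q(n,c): 
    m=(s['depth']>0)&c;print(n,m.sum(),np.round(np.percentile(P[m],[10,50,90],axis=0),1).tolist())
X,Y,Z=P[...,0],P[...,1],P[...,2]
q('lever',(abs(Y)<9)&(X>-60)&(X<-25)&(Z>168)&(Z<230))
q('balls',(abs(Y)>17)&(abs(Y)<32)&(X>15)&(X<55)&(Z>168)&(Z<230))
t=(Z>153)&(Z<167)&(abs(Y)>50)&(abs(Y)<130);print(np.percentile(X[t],99.5))
cv2.imwrite('pics/s6.png',cv2.resize(s['image'][125:225,300:400],(600,600),interpolation=3)[...,::-1])
E
```

```text
time: 13.6
tool_pos: [558.8, -76.2, 178.2]
tcp_rot: [3.141, -0.001, 0.379]
contact_force: [-4.3, -0.1, 10.4]
grip_width: 0.5
finger_force: 5.1
13.6 pos [-37.   -0.6 178.2] F [-4.   1.5 10.4] w 0.5
time: 14.4
tool_pos: [465.9, -113.5, 287.4]
tcp_rot: [3.141, -0.001, 0.378]
contact_force: [-0.2, 0.1, -0.1]
grip_width: 0.2
finger_force: 0.0
lever 42 [[-49.2, -5.1, 174.5], [-38.4, 2.8, 176.5], [-28.1, 7.3, 178.6]]
balls 22 [[26.1, -20.3, 175.6], [30.0, 19.3, 179.2], [34.7, 26.0, 183.3]]
1076.086097522977
```

View pics/s6.png

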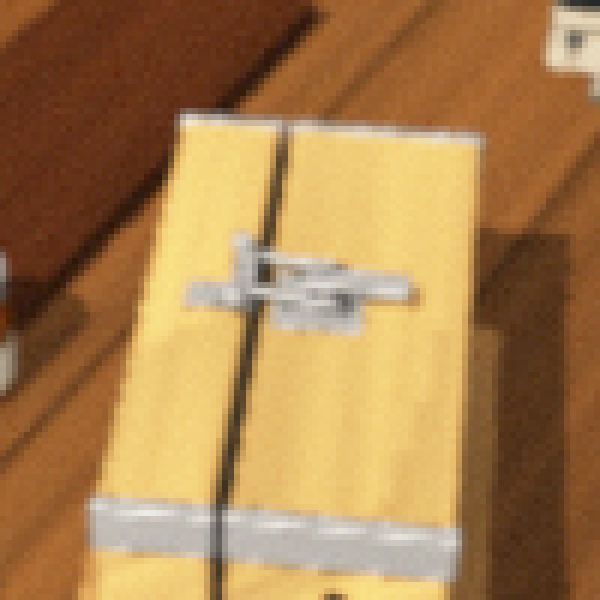

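The crop shows the lever lying flat (tip at (410,290)), the loop hooked on the keeper (bar at (245,270)) and the seam narrowed; the bar is drawn in from about X = 37 to 30 mm, as predicted.

```bash
python3 -c "
from plant import close_job;print(close_job())"
```

```text
the job is handed in; nothing more can be done
None
```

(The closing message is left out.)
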